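Swap the timer and the spice jar, then finish packing the layered kit box

TASK

The timer and the spice jar are in each other's boxes: swap them, parking one on the free mat on the way, so that the timer stands in the middle of the deep box's floor and the jar in the middle of the shallow box's floor. With the timer in, lay the divider plate flat on the four corner ledges of the deep box, and then stand the ring cutter upright on the divider, beside the middle of its grip bar, either side. Leave the sticker roll and the nozzle where they are, and tip neither the timer nor the jar over.

Things in the scene. Friction and masses are not known exactly. Their poses are not given: they have to be found in the camera images.
- deep_box: Fixed square plywood box, open above, standing on the table: 168 x 168 mm outside, 156 x 156 mm inside, walls 6 mm, floor 6 mm thick, rim 72 mm above the table. A square ledge block 28 x 28 mm fills each inner corner up to 56 mm above the table; the divider rests on these. Origin: centre of the underside on the table; x and y along its sides, z up. At the start it holds the spice jar.
- shallow_box: Fixed oblong plywood box, open above, no ledges: 112 mm (its x) x 172 mm (its y) outside, 100 x 160 mm inside, walls 6 mm, floor 6 mm thick, rim 42 mm above the table. Origin: centre of the underside on the table; z up. At the start it holds the timer; there is most finger room along its long y.
- park_mat: Fixed bare square rubber mat, 120 x 120 mm, 3 mm thick, dark, flat on the table: the free spot. Nothing stands on it at the start. Origin: centre of its underside.
- kit_timer: White round wind-up kitchen timer, 62 mm across, 42 mm tall, about 0.14 kg, its ring does not turn; starts in the shallow box. Origin: centre of its underside; z up. Take it across its diameter from above.
- shaker: Round clear spice jar with black cap and green label, 45 mm across, 105 mm tall, about 0.11 kg, stands upright in the deep box at the start. Origin: centre of its underside; z up along the jar.
- divider: White square plastic divider plate, 140 x 140 mm, 6 mm thick, with an upright grip bar across its middle: bar 60 mm long (along the plate's x), 12 mm wide (its y), rising to 36 mm above the underside. About 0.16 kg. Lies flat on the table at the start. Origin: centre of the plate's underside; z up. It drops into the deep box with 8 mm to spare on each side when square to it; any of the four quarter turns fits.
- cutter: Steel ring cutter, a plain bare metal ring 52 mm across, 34 mm tall, about 0.03 kg, standing on the table. Physically solid (its hollow cannot be entered): take it across the outside. Origin: centre of its underside; z up. On the divider its centre belongs about 38 mm from the bar's centre line.
- sticker_roll: Bystander: white paper roll on a card core, 69 mm across, 40 mm tall, loose on the table. Origin: centre of its underside. Leave it alone.
- nozzle: Bystander: small steel piping nozzle, a cone 27 mm across at its foot, 40 mm tall, loose on the table. Origin: centre of its underside. Leave it alone.
Mind the look-alikes: they are no part of the job. There is more than one size of the shaker; the one meant has the size given above.

How it is judged:
On the way, in this order (a step that is already met when the one before it is completed fails the run):
1. the jar or the timer stands parked on the free mat, released (((horizontal distance between shaker and park_mat below 0.04 m and z of shaker in the frame of park_mat below 0.007 m and angle between shaker's own z axis and vertical below 0.1 rad and linear speed of shaker below 0.03 m/s and contact force between shaker and the fingers below 0.2 N) or (horizontal distance between kit_timer and park_mat below 0.04 m and z of kit_timer in the frame of park_mat below 0.007 m and angle between kit_timer's own z axis and vertical below 0.1 rad and linear speed of kit_timer below 0.03 m/s and contact force between kit_timer and the fingers below 0.2 N))), for 0.2 s.
2. the timer stands in the middle of the deep box's floor, released (horizontal distance between kit_timer and deep_box below 0.015 m and z of kit_timer in the frame of deep_box between 0.002 and 0.01 m and angle between kit_timer's own z axis and vertical below 0.1 rad and linear speed of kit_timer below 0.03 m/s and contact force between kit_timer and the fingers below 0.2 N), for 0.2 s.
3. the divider lies flat on the deep box's ledges, released (horizontal distance between divider and deep_box below 0.012 m and z of divider in the frame of deep_box between 0.053 and 0.059 m and angle between divider's own z axis and vertical below 0.04 rad and linear speed of divider below 0.03 m/s and contact force between divider and the fingers below 0.2 N), for 0.2 s.
4. the cutter stands on the divider beside its bar, released (z of cutter in the frame of divider between 0.003 and 0.009 m and angle between cutter's own z axis and vertical below 0.08 rad and x of cutter in the frame of divider between -0.02 and 0.02 m and (y of cutter in the frame of divider between 0.03 and 0.048 m or y of cutter in the frame of divider between -0.048 and -0.03 m) and linear speed of cutter below 0.03 m/s and contact force between cutter and the fingers below 0.2 N), for 0.2 s.
At the end, for the whole second after the job is handed in: Timer and jar upright on the floors of the deep and the shallow box, within 15 mm of centre; divider flat on the ledges, within 12 mm of centre; cutter upright on it, 30 to 48 mm beside the bar's centre line and within 20 mm of its middle; all released, at rest (all of step 2 and all of step 3 and all of step 4 and horizontal distance between shaker and shallow_box below 0.015 m and z of shaker in the frame of shallow_box between 0.002 and 0.01 m and angle between shaker's own z axis and vertical below 0.1 rad and linear speed of shaker below 0.03 m/s and contact force between shaker and the fingers below 0.2 N); the robot touches nothing.
It fails at once if the sticker roll is moved more than 20 mm (distance of sticker_roll from where it was at the start of the episode above 0.02 m).
It fails at once if the nozzle is moved more than 20 mm (distance of nozzle from where it was at the start of the episode above 0.02 m).
It fails at once if the jar is tipped over (angle between shaker's own z axis and vertical above 0.7 rad).
It fails at once if the timer is tipped over (angle between kit_timer's own z axis and vertical above 0.7 rad).
It also fails if it takes over 133 s, if anything falls off the work surface, if the arm or the gripper's body presses on something with over 40 N, if the wrist force passes 120 N, or if a joint passes its speed limit or range.

ROBOT

A 7-joint arm with a two-finger parallel gripper is mounted at the origin on a cart in front of the work surface, level with it; the furniture and walls round the work are solid. World frame = base frame: x ahead of the robot, y to its left, z up, the work surface at z = 0. Lengths are in m, angles in rad, forces in N, time in s.
With the tool pointing down it reaches from about 0.35 to 0.9 m from the base axis. Payload 7.2 kg.
Tool frame: the origin (TCP) lies at the very end of the fingers, on their centre line; the grasp point (between the pads) lies 19 mm behind it; z points along the fingers, y is the line along which they close (so a half turn about z gives the same grasp; the last joint's range is limited). The gripper opens to 85 mm and grips with 20 to 120 N. Pads are 22 mm wide; open, the fingers measure 114 mm over their backs; the gripper's body (76 mm by 85 mm) begins 54 mm behind the grasp point. The pads swing forward as they close: fully open they stand 13 mm farther back than shut.
Start: joints at [-1.239, 0.411, -0.013, 1.596, 0.006, 1.134, -0.082], TCP at [0.243, 0.576, 0.231] pointing down, gripper open.
Joint ranges: [-2.95, 2.95], [-0.29, 1.99], [-1.47, 1.44], [0.14, 2.54], [-1.03, 4.17], [0.13, 1.85], [-2.86, 2.86]. Speed limits (rad/s): [2.39, 2.39, 3.01, 3.01, 3.14, 3.14, 3.14].

INTERFACE

Orientations are given as a unit quaternion [x, y, z, w].
In Python, from workcell import arm gives the robot as it stands.
- The arm moves only by the shell command python3 -m inch 'ROWS' [OPENING] [FORCE]. ROWS is text: rows parted by semicolons, each of 6 numbers parted by spaces: the shift along the world's x, y, z in cm, then the turn, a rotation vector about the world's x, y, z in degrees. In form: x y z wx wy wz; .... A call has 1 to 12 rows; each row is the pose to reach, as a shift and turn from the pose commanded when the call began; what a row does not reach only later rows make up. A row lasts 1/8 s, in which the tool goes at most 62.5 mm and 10.7 degrees, less where a joint would pass 70% of its speed; a pose out of reach is approached as far as the arm can. A call with a gripper value outside its range is refused whole. OPENING is the finger opening in cm, from 0 to 8.54, set as the call begins (- or left out, the last holds). The fingers move at their own pace and stop on an object; FORCE is the grip in N (left out, the last holds). Time passes only in rows, so rows that repeat a pose let the fingers close. It gives the time, the measured TCP pose, the force, the opening and the grip force at its end, in the units of the state.
- arm.sense(): the state, without advancing time (a new reading comes with each control period).
- arm.camera(name): name is "scene" or "top" or "wrist"; returns (picture, depth): 400x640x3 uint8, red, green, blue; 400x640 float32, m along the optical axis (not along the pixel's ray), 0 where there is no reading.
- arm.camera_info(name): a dict with "intrinsics" (3x3 intrinsics, pixels), "distortion" ([k1, k2, p1, p2, k3] as OpenCV has them; the pictures are not rectified), "R" (3x3) and "t" (3): a world point X has camera coordinates R X + t. Camera axes: x right, y down, z forward; pixel columns grow to the right and rows downward; lengths in m; the calibration is good to about 2 mm. A picture is of the moment at which its call begins: read the wrist's pose just before it. camera_info takes no time and is no camera call; for the wrist camera it gives the pose at the moment of the call.
- arm.finish_job(): hands the job in; it is judged then, once.
Trained networks look in the newest picture that a camera, given by its name, has taken for a name from the list of things; names that differ only in an ending like _2 or _b are one class to them, and where a whole thing is asked for, a point or a joint stands for the part that bears it (a point fixed in the world has none). Each returns a list of dicts, best first, with "conf" (0 to 1); they miss things now and then, are a little off and sometimes report something else, mostly with a low value. They report only what shows in the picture. A call takes as long as a camera call. They do not tell look-alikes from the thing itself.
- arm.recognise(camera, label): "bbox" ([left, top, right, bottom] in pixels, round what is visible of it).
The state is a dict: "time_s": time; "qpos": joint angles; "joint_vel": joint speeds; "joint_torque": joint torques, N m; "ee_pos": TCP position; "ee_rot": TCP orientation; "contact_force": force on the tool from outside, world axes, zero at the start; "wrist_torque": the same for the moment, N m; "gripper_width": finger opening in m; "gripper_force": force on a finger pad.
Only numpy, scipy, OpenCV 4.12 (cv2) and the standard library are available. Lean on these libraries where they do the work, as an engineer would, in place of code of your own. Each camera call takes 0.05 s, during which the arm holds its last target. There are 200 camera calls.

## Working session

There is one attempt and no reset: what is moved stays moved. The work goes in short steps, Python scripts to look and compute and a shell command to move; the robot and the scene stay as the last step left them, time stands still between calls to the robot, and variables do not carry over. Pictures are saved under pics/ and viewed, at most 14 in all, crops included, and the job is handed in when it is done.

```bash
mkdir -p pics; ls; cat > h.py <<'E'
import numpy as np,cv2
from workcell import arm
def cloud(name):
    i=arm.camera_info(name); im,d=arm.camera(name)
    K=np.array(i["intrinsics"]);D=np.array(i["distortion"]);R=np.array(i["R"]);t=np.array(i["t"])
    h,w=d.shape;u,v=np.meshgrid(np.arange(w),np.arange(h))
    p=cv2.undistortPoints(np.stack([u,v],-1).reshape(-1,1,2).astype(np.float64),K,D).reshape(h,w,2)
    c=np.dstack([p*d[...,None],d]); X=(c-t)@R
    X[d==0]=np.nan
    return im,d,X
def save(n,im): cv2.imwrite('pics/'+n+'.png',im[...,::-1])
E
python3 - <<'E'
from h import *
for n in ("top","scene"):
    im,d,X=cloud(n); save(n+'0',im); np.save(n+'0.npy',X)
    for l in "deep_box shallow_box park_mat kit_timer shaker divider cutter sticker_roll nozzle".split():
        for r in arm.recognise(n,l)[:3]:
            b=r['bbox'];u,v=int((b[0]+b[2])/2),int((b[1]+b[3])/2)
            print(n,l,round(r['conf'],2),np.round(b),np.round(X[v,u],3))
s=arm.sense();print(s['time_s'],s['ee_pos'],s['ee_rot'])
E
```

```text
pics
top deep_box 0.71 [171. 197. 235. 254.] [0.471 0.333 0.083]
top shallow_box 0.96 [250. 192. 308. 233.] [0.512 0.109 0.047]
top shallow_box 0.17 [288. 153. 308. 177.] [0.67  0.058 0.002]
top park_mat 0.71 [404. 203. 443. 243.] [ 0.479 -0.345  0.005]
top kit_timer 0.72 [252. 193. 309. 234.] [0.508 0.106 0.054]
top kit_timer 0.61 [269. 202. 293. 220.] [0.515 0.103 0.048]
top shaker 0.54 [186. 214. 211. 228.] [0.481 0.336 0.113]
top divider 0.67 [322. 189. 378. 243.] [ 0.5   -0.109  0.036]
top cutter 0.43 [331. 156. 348. 171.] [ 0.673 -0.078  0.001]
top sticker_roll 0.6 [287. 150. 310. 177.] [ 0.675  0.055 -0.003]
top nozzle 0.63 [379. 165. 388. 173.] [ 0.653 -0.216  0.025]
scene deep_box 0.74 [168. 127. 251. 190.] [0.464 0.342 0.039]
scene shallow_box 0.74 [245. 160. 315. 221.] [0.491 0.094 0.038]
scene park_mat 0.83 [382. 253. 446. 309.] [ 0.482 -0.346  0.002]
scene kit_timer 0.61 [269. 176. 294. 200.] [0.496 0.091 0.044]
scene shaker 0.79 [228. 182. 238. 205.] [0.397 0.184 0.047]
scene shaker 0.68 [200. 130. 220. 166.] [0.473 0.34  0.078]
scene divider 0.58 [306. 205. 374. 258.] [ 0.496 -0.112  0.007]
scene cutter 0.52 [357. 175. 374. 195.] [ 0.686 -0.07   0.002]
scene sticker_roll 0.93 [314. 152. 339. 177.] [0.683 0.07  0.008]
scene sticker_roll 0.23 [357. 178. 372. 197.] [ 0.654 -0.085  0.03 ]
scene nozzle 0.48 [399. 198. 408. 215.] [ 0.652 -0.212  0.037]
1.0 [0.24326656 0.57570077 0.23130867] [ 1.98567101e-01  9.80087295e-01  1.35792277e-06 -1.75608225e-05]
```

```bash
python3 - <<'E'
import cv2
a=cv2.imread('pics/top0.png');b=cv2.imread('pics/scene0.png')
cv2.imwrite('pics/both.png',cv2.resize(a[130:270,150:470],(800,350)))
cv2.imwrite('pics/sc.png',cv2.resize(b[100:320,150:470],(800,550)))
E
```

```text
(no output)
```

View pics/both.png

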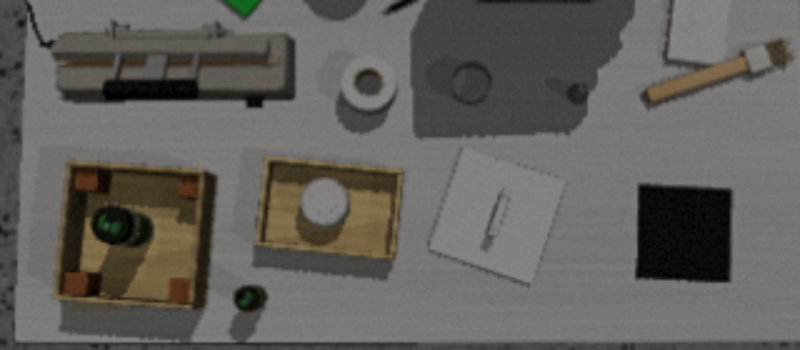

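View pics/sc.png

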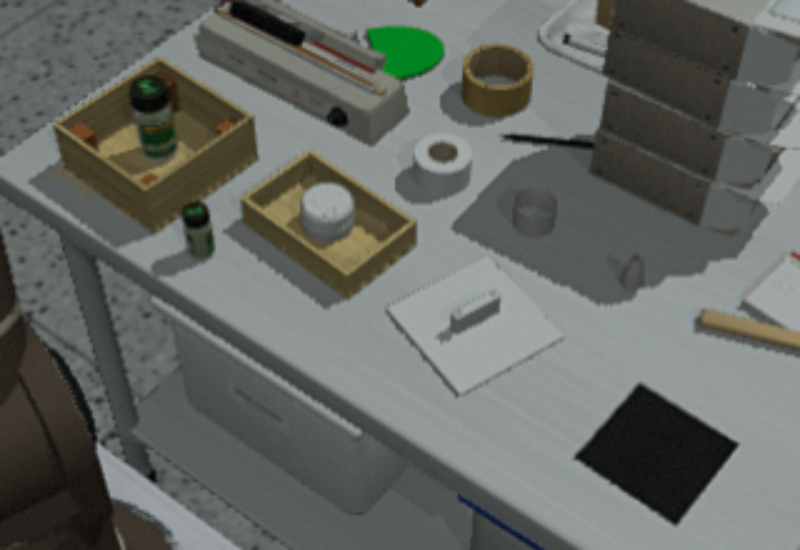

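The top view shows the boxes left and centre, the divider rotated about 15°, the mat at right, and the small decoy jar at crop (248,298). The target jar is in the deep box, with its cap at (115,225). Next I'll get fitted estimates.

```bash
cat > fit.py <<'E'
from h import *
def rect(X,c,r,z0,z1):
    P=X.reshape(-1,3);m=(np.abs(P[:,0]-c[0])<r)&(np.abs(P[:,1]-c[1])<r)&(P[:,2]>z0)&(P[:,2]<z1)
    P=P[m];
    if len(P)<5: return None
    (c,s,a)=cv2.minAreaRect((P[:,:2]*1000).astype(np.float32))
    return len(P),np.round(c,1),np.round(s,1),round(a,1),np.round(1000*np.median(P,0),1)
E
python3 - <<'E'
from fit import *
for n in("top","scene"):
    X=np.load(n+'0.npy');print(n,'table',np.nanmedian(X[...,2][(abs(X[...,0]-.45)<.1)&(abs(X[...,1]+.22)<.03)]))
    for l,c,r,a,b in [('deep',(.46,.33),.13,.06,.08),('jar',(.46,.335),.07,.085,.13),('shal',(.5,.1),.12,.03,.046),('timer',(.505,.1),.045,.035,.06),('div',(.5,-.11),.11,.003,.012),('bar',(.5,-.11),.06,.02,.05),('cutter',(.67,-.075),.045,.02,.05),('nozz',(.65,-.21),.03,.01,.06),('roll',(.675,.055),.05,.025,.06),('small',(.4,.18),.03,.03,.09)]:
        print(l,rect(X,c,r,a,b))
    im=cv2.imread(f'pics/{n}0.png').max(2);m=(im<25)&(abs(X[...,0]-.48)<.1)&(abs(X[...,1]+.345)<.1);print('mat',cv2.minAreaRect((X[m][:,:2]*1000).astype(np.float32)))
E
```

```text
top table 0.0005323618174196292
deep (651, array([475. , 310.2]), array([229.7, 169.3]), 86.1, array([474. , 333.6,  71. ]))
jar (225, array([486.4, 347.6]), array([44.1, 44.3]), 57.9, array([486.6, 345.2, 110.1]))
shal (486, array([474.6, 107.5]), array([172.5, 185.1]), 84.1, array([512.6, 109.4,  41.9]))
timer (316, array([503.8, 111.5]), array([58.8, 85.2]), 86.8, array([516.1, 109.5,  47.7]))
div (2115, array([ 499.5, -110.1]), array([219.4, 217. ]), 90.0, array([ 504.6, -107.9,    6.1]))
bar (81, array([ 503.7, -106.1]), array([12.2, 59.9]), 70.4, array([ 503.2, -105.7,   35.6]))
cutter (52, array([671.2, -73. ]), array([50.3, 50.5]), 0.7, array([681.8, -78.3,  31.8]))
nozz (39, array([ 659.8, -211.9]), array([20.1, 21.5]), 42.5, array([ 655.8, -207.7,   25.6]))
roll (297, array([666.5,  56.1]), array([67.2, 66.8]), 26.5, array([665.4,  56. ,  40.1]))
small (98, array([399.5, 197.2]), array([25.2, 29.9]), 88.6, array([399.7, 195.2,  70.2]))
mat ((479.33721923828125, -345.46685791015625), (117.07806396484375, 115.369384765625), 87.73302459716797)
scene table -0.004550288660838719
[... 338 characters left out ...]
array([510.8, 105.8,  47. ]))
div (2118, array([ 500.2, -110.4]), array([219.3, 219.6]), 89.9, array([ 492.2, -117.1,    6. ]))
bar (141, array([ 502.7, -106.6]), array([15. , 60.7]), 69.6, array([ 499.1, -107.7,   33.7]))
cutter (128, array([670.8, -72.4]), array([53.7, 51.4]), 70.0, array([670.1, -73.3,  27.4]))
nozz (79, array([ 658.4, -214.8]), array([24.1, 21.2]), 61.0, array([ 655. , -214.2,   24.2]))
roll (338, array([665.7,  54.6]), array([72.9, 65.7]), 36.6, array([662.4,  52.3,  38.5]))
small (169, array([398.8, 195.7]), array([26.8, 34.4]), 86.3, array([393. , 192.6,  60.5]))
mat ((480.0670166015625, -345.1182556152344), (115.37857055664062, 120.72225952148438), 86.95413208007812)
```

```bash
python3 - <<'E'
from fit import *
for n in("top","scene"):
    P=np.load(n+'0.npy').reshape(-1,3)
    for l,x0,x1,y0,y1,z0,z1 in [('deep',.36,.59,.235,.46,.062,.08),('shal',.43,.59,.01,.21,.036,.045),('timer',.48,.548,.07,.145,.0455,.06)]:
        m=(P[:,0]>x0)&(P[:,0]<x1)&(P[:,1]>y0)&(P[:,1]<y1)&(P[:,2]>z0)&(P[:,2]<z1);q=P[m][:,:2]*1000
        print(n,l,cv2.minAreaRect(q.astype(np.float32)),m.sum())
E
```

```text
top deep ((476.81329345703125, 339.1235656738281), (171.4356689453125, 169.31607055664062), 85.93955993652344) 566
top shal ((511.0023498535156, 103.73640441894531), (172.4964599609375, 111.86131286621094), 84.1177978515625) 389
top timer ((517.105224609375, 111.38324737548828), (54.232513427734375, 55.861846923828125), 56.22300720214844) 242
scene deep ((476.2409973144531, 339.6023864746094), (176.3785858154297, 171.76458740234375), 85.16911315917969) 718
scene shal ((509.94970703125, 103.48358154296875), (175.23158264160156, 116.18527221679688), 84.18450164794922) 520
scene timer ((515.6430053710938, 108.24896240234375), (56.978240966796875, 54.38942337036133), 69.77100372314453) 199
```

```bash
python3 -m inch '24.3 -22.8 -1 0 0 19;24.3 -22.8 -1 0 0 19;24.3 -22.8 -1 0 0 19;24.3 -22.8 -1 0 0 19;24.3 -22.8 -1 0 0 19;24.3 -22.8 -1 0 0 19;24.3 -22.8 -1 0 0 19;24.3 -22.8 -1 0 0 19' 8.5 30
python3 - <<'E'
from fit import *
im,d,X=cloud('wrist');save('w1',im);print(rect(X,(.486,.348),.06,.09,.13),rect(X,(.477,.339),.1,.065,.08),arm.sense()['time_s'])
E
```

```text
time_s: 2.0
ee_pos: [0.4851, 0.3491, 0.2213]
ee_rot: [0.033, 0.999, 0.0, -0.0]
contact_force: [-0.4, -0.1, 0.6]
gripper_width: 0.085
gripper_force: 0.0
(1848, array([484.3, 349.8]), array([45. , 44.9]), 29.0, array([482.1, 349.8, 110.8])) (4217, array([475.9, 339.6]), array([168.9, 169. ]), 86.2, array([464.1, 341. ,  71.7])) 2.05
```

View pics/w1.png

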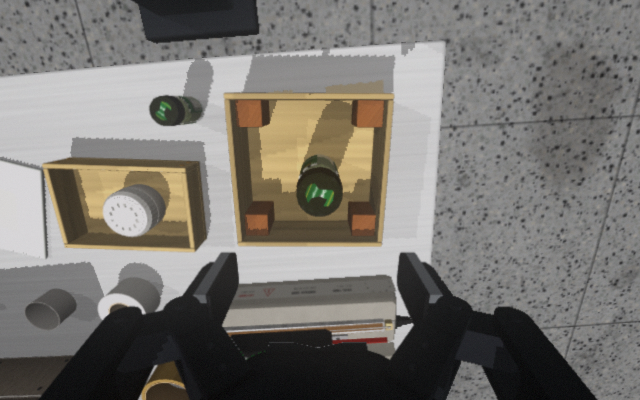

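The wrist view shows the jar at (320,190), wholly inside the deep box and free of ledges. I'll descend and grip it.

```bash
python3 -m inch '-0.1 0.1 -8 0 0 0;-0.1 0.1 -12 0 0 0;-0.1 0.1 -15 0 0 0;-0.1 0.1 -15 0 0 0;-0.1 0.1 -15 0 0 0' 8.5 30; python3 -m inch '0 0 0 0 0 0;0 0 0 0 0 0;0 0 0 0 0 0;0 0 0 0 0 0;0 0 0 0 0 0;0 0 0 0 0 0' 3.5 30; python3 -m inch '0 0 3 0 0 0;0 0 8 0 0 0;0 0 13 0 0 0;0 0 13 0 0 0'
```

```text
time_s: 2.68
ee_pos: [0.4854, 0.3502, 0.0727]
ee_rot: [0.033, 0.999, 0.001, 0.001]
contact_force: [0.6, -1.0, 0.0]
gripper_width: 0.0847
gripper_force: 0.0
time_s: 3.42
ee_pos: [0.4859, 0.3494, 0.0726]
ee_rot: [0.034, 0.999, 0.001, 0.001]
contact_force: [0.8, 0.9, 6.0]
gripper_width: 0.0441
gripper_force: 30.1
time_s: 3.92
ee_pos: [0.4872, 0.35, 0.2058]
ee_rot: [0.034, 0.999, 0.003, 0.003]
contact_force: [-0.0, -0.2, -1.5]
gripper_width: 0.0445
gripper_force: 31.2
```

```bash
python3 -m inch '-0.3 -6 0 0 0 0;-0.6 -12 0 0 0 0;-0.6 -18 0 0 0 0;-0.6 -24 0 0 0 0;-0.6 -30 0 0 0 0;-0.6 -36 0 0 0 0;-0.6 -42 0 0 0 0;-0.6 -48 0 0 0 0;-0.6 -54 0 0 0 0;-0.6 -60 0 0 0 0;-0.6 -66 0 0 0 0;-0.6 -69.5 0 0 0 0'; python3 -m inch '0 0 0 0 0 0;0 0 0 0 0 0;0 0 -5 0 0 0;0 0 -10 0 0 0;0 0 -12.5 0 0 0;0 0 -13.4 0 0 0;0 0 -13.4 0 0 0;0 0 -13.4 0 0 0'
```

```text
time_s: 5.42
ee_pos: [0.4776, -0.3495, 0.2002]
ee_rot: [0.036, 0.999, -0.0, -0.001]
contact_force: [1.0, -0.2, -1.3]
gripper_width: 0.0442
gripper_force: 31.3
time_s: 6.42
ee_pos: [0.4805, -0.3431, 0.0686]
ee_rot: [0.033, 0.999, 0.001, 0.0]
contact_force: [-1.7, 5.5, 8.2]
gripper_width: 0.0443
gripper_force: 33.5
```

```bash
python3 -m inch '0 0 0.1 0 0 0;0 0 0.1 0 0 0;0 0 0.1 0 0 0;0 0 0.1 0 0 0;0 0 0.1 0 0 0' 8.5; python3 -m inch '0 0 5 0 0 0;0 0 11 0 0 0;0 0 13 0 0 0;0 0 13 0 0 0'
python3 - <<'E'
from fit import *
im,d,X=cloud('wrist');save('w2',im);print(rect(X,(.48,-.345),.06,.09,.13),arm.sense()['time_s'])
E
```

```text
time_s: 7.05
ee_pos: [0.4792, -0.3464, 0.0682]
ee_rot: [0.034, 0.999, 0.0, -0.0]
contact_force: [0.1, 0.4, 0.1]
gripper_width: 0.085
gripper_force: 0.0
time_s: 7.55
ee_pos: [0.48, -0.3469, 0.2]
ee_rot: [0.034, 0.999, -0.001, 0.002]
contact_force: [-0.2, -0.1, -0.3]
gripper_width: 0.0849
gripper_force: 0.0
(2105, array([ 476.7, -342.8]), array([44.7, 44.7]), 48.6, array([ 474.1, -342.9,  107.7])) 7.6
```

View pics/w2.png

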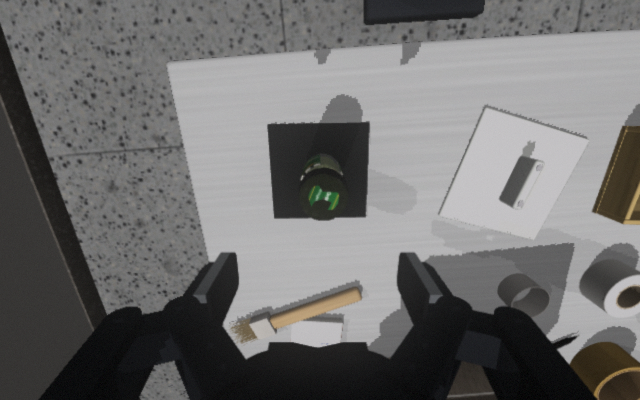

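The jar is upright on the mat at (320,190). Next is the timer.

```bash
python3 -m inch '2 6 0 0 0 0;3.7 12 0 0 0 0;3.7 18 0 0 0 0;3.7 24 0 0 0 0;3.7 30 0 0 0 0;3.7 36 0 0 0 0;3.7 42 0 0 0 0;3.7 45.6 0 0 0 0;3.7 45.6 0 0 0 0;3.7 45.6 0 0 0 0'
python3 - <<'E'
from fit import *
im,d,X=cloud('wrist');s=arm.sense()
print(s['ee_pos'],rect(X,(.5165,.1095),.036,.046,.06),rect(X,(.511,.104),.1,.036,.045),rect(X,(.67,-.075),.05,.028,.05),rect(X,(.503,-.106),.05,.028,.05))
E
```

```text
time_s: 8.85
ee_pos: [0.5156, 0.1088, 0.1969]
ee_rot: [0.034, 0.999, -0.001, -0.001]
contact_force: [-1.1, -1.1, -0.3]
gripper_width: 0.085
gripper_force: 0.0
[0.51581398 0.10823891 0.19725625] (1956, array([516.5, 109.4]), array([55.3, 54.6]), 62.7, array([515.1, 109.5,  48.1])) (3465, array([485.1, 106.2]), array([174.6, 163.1]), 84.4, array([500. , 104.6,  41.8])) (58, array([652.4, -85.9]), array([ 8.2, 36.6]), 36.6, array([648.5, -86.5,  32.7])) (646, array([ 502.7, -106.2]), array([12.1, 59.7]), 71.1, array([ 501. , -104. ,   35.4]))
```

```bash
python3 -m inch '0.1 0.1 -6 0 0 0;0.1 0.1 -12 0 0 0;0.1 0.1 -16 0 0 0;0.1 0.1 -18.2 0 0 0;0.1 0.1 -18.2 0 0 0;0.1 0.1 -18.2 0 0 0' 8.5 30; python3 -m inch '0 0 0 0 0 0;0 0 0 0 0 0;0 0 0 0 0 0;0 0 0 0 0 0;0 0 0 0 0 0' 5 30; python3 -m inch '0 0 3 0 0 0;0 0 8 0 0 0;0 0 13 0 0 0;0 0 13 0 0 0'
```

```text
time_s: 9.65
ee_pos: [0.5179, 0.1099, 0.0171]
ee_rot: [0.035, 0.999, 0.0, 0.0]
contact_force: [0.3, 0.5, -0.6]
gripper_width: 0.0849
gripper_force: 0.0
time_s: 10.28
ee_pos: [0.5181, 0.1106, 0.0179]
ee_rot: [0.034, 0.999, 0.0, 0.001]
contact_force: [-2.2, -1.4, 7.5]
gripper_width: 0.06
gripper_force: 30.8
time_s: 10.78
ee_pos: [0.5198, 0.1114, 0.1508]
ee_rot: [0.034, 0.999, 0.002, 0.004]
contact_force: [1.0, -0.8, -2.3]
gripper_width: 0.0596
gripper_force: 33.5
```

```bash
python3 -m inch '-1 6 0 0 0 0;-2 12 0 0 0 0;-3 18 0 0 0 0;-4.2 22.9 0 0 0 0;-4.2 22.9 0 0 0 0;-4.2 22.9 0 0 0 0;-4.2 22.9 0 0 0 0'; python3 - <<'E'
from fit import *
im,d,X=cloud('top');save('t3',im);print(rect(X,(.476,.339),.05,.1,.2),arm.sense()['ee_pos'])
im,d,X=cloud('wrist');print(rect(X,(.477,.339),.1,.067,.078),rect(X,(.477,.339),.05,.1,.2))
E
```

```text
time_s: 11.65
ee_pos: [0.4758, 0.3379, 0.146]
ee_rot: [0.035, 0.999, -0.001, -0.0]
contact_force: [-0.4, -0.1, -1.6]
gripper_width: 0.0597
gripper_force: 33.5
(141, array([472.1, 323.5]), array([44. , 61.4]), 77.9, array([456.1, 324. , 173.2])) [0.47588038 0.33805756 0.14616085]
(4635, array([475.2, 339.6]), array([168.7, 166.2]), 86.0, array([417.1, 348.7,  71.8])) (16603, array([468.2, 339.9]), array([66.2, 79.5]), 36.3, array([466.2, 337.7, 176. ]))
```

```bash
python3 -m inch '0 0.1 -5 0 0 0;0 0.1 -9 0 0 0;0 0.1 -12 0 0 0;0 0.1 -12.8 0 0 0;0 0.1 -12.8 0 0 0;0 0.1 -12.8 0 0 0'; python3 -m inch '0 0 0 0 0 0;0 0 0 0 0 0;0 0 0 0 0 0;0 0 0 0 0 0;0 0 0 0 0 0' 8.5; python3 -m inch '0 0 5 0 0 0;0 0 11 0 0 0;0 0 17 0 0 0;0 0 18 0 0 0;0 0 18 0 0 0'
python3 - <<'E'
from fit import *
im,d,X=cloud('wrist');save('w4',im);print(rect(X,(.476,.339),.045,.04,.055),rect(X,(.476,.339),.1,.067,.078),arm.sense()['ee_pos'])
E
```

```text
time_s: 12.5
ee_pos: [0.4761, 0.3408, 0.0192]
ee_rot: [0.034, 0.999, 0.001, 0.001]
contact_force: [-0.1, -0.0, -1.0]
gripper_width: 0.0598
gripper_force: 33.8
time_s: 13.12
ee_pos: [0.4753, 0.3407, 0.0183]
ee_rot: [0.034, 0.999, -0.0, 0.0]
contact_force: [0.4, -0.2, 0.4]
gripper_width: 0.085
gripper_force: 0.0
time_s: 13.75
ee_pos: [0.4753, 0.3409, 0.1987]
ee_rot: [0.034, 0.999, 0.0, 0.0]
contact_force: [0.2, -0.3, -1.1]
gripper_width: 0.0851
gripper_force: 0.0
(2319, array([474., 340.]), array([60.2, 60.2]), 27.1, array([471.7, 340. ,  47.9])) (4365, array([475.8, 339.7]), array([168.7, 168.3]), 86.3, array([458. , 339.3,  71.7])) [0.47470631 0.34036679 0.19728459]
```

View pics/w4.png

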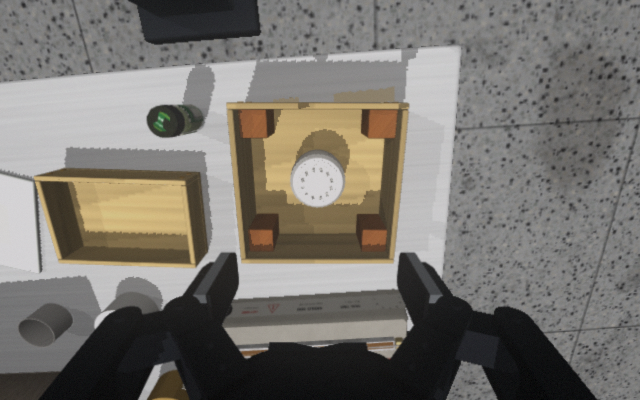

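The timer is centred in the deep box at (318,180). Back to the jar.

```bash
python3 -m inch '0 -6 0 0 0 0;0 -12 0 0 0 0;0 -18 0 0 0 0;0 -24 0 0 0 0;0 -30 0 0 0 0;0 -36 0 0 0 0;0 -42 0 0 0 0;0 -48 0 0 0 0;0.1 -54 0 0 0 0;0.1 -60 0 0 0 0;0.1 -66 0 0 0 0;0.1 -68.4 0 0 0 0' 8.5 30;python3 -m inch '0 0 0 0 0 0;0 0 0 0 0 0;0 0 0 0 0 0'
```

```text
time_s: 15.3
ee_pos: [0.4739, -0.3469, 0.1959]
ee_rot: [0.036, 0.999, -0.0, -0.002]
contact_force: [0.4, 0.2, -0.0]
gripper_width: 0.0848
gripper_force: 0.0
time_s: 15.68
ee_pos: [0.4765, -0.3416, 0.1977]
ee_rot: [0.033, 0.999, 0.001, -0.0]
contact_force: [-0.1, -0.5, -0.5]
gripper_width: 0.0848
gripper_force: 0.0
```

```bash
python3 - <<'E'
from fit import *
im,d,X=cloud('wrist');print(rect(X,(.477,-.343),.06,.09,.13),arm.sense()['ee_pos'])
E
```

```text
(2111, array([ 476.5, -343.4]), array([44.5, 45. ]), 73.3, array([ 474. , -342.7,  107.8])) [ 0.47666863 -0.34179135  0.19801774]
```

```bash
python3 -m inch '0 -0.1 -6 0 0 0;0 -0.1 -11 0 0 0;0 -0.1 -12.8 0 0 0;0 -0.1 -12.8 0 0 0;0 -0.1 -12.8 0 0 0'; python3 -m inch '0 0 0 0 0 0;0 0 0 0 0 0;0 0 0 0 0 0;0 0 0 0 0 0;0 0 0 0 0 0;0 0 0 0 0 0' 3.5 30; python3 -m inch '0 0 3 0 0 0;0 0 8 0 0 0;0 0 13 0 0 0;0 0 13 0 0 0'; python3 -m inch '1 6 0 0 0 0;2 12 0 0 0 0;3.4 18 0 0 0 0;3.4 24 0 0 0 0;3.4 30 0 0 0 0;3.4 36 0 0 0 0;3.4 42 0 0 0 0;3.4 44.7 0 0 0 0;3.4 44.7 0 0 0 0;3.4 44.7 0 0 0 0;3.4 44.7 0 0 0 0'
python3 - <<'E'
from fit import *
im,d,X=cloud('wrist');print(rect(X,(.511,.104),.1,.036,.045),arm.sense()['ee_pos'])
P=X.reshape(-1,3);m=(P[:,0]>.43)&(P[:,0]<.58)&(P[:,1]>.01)&(P[:,1]<.2)&(P[:,2]>.037)&(P[:,2]<.045);print(cv2.minAreaRect((P[m][:,:2]*1000).astype(np.float32)))
E
```

```text
time_s: 16.35
ee_pos: [0.4774, -0.3451, 0.0722]
ee_rot: [0.034, 0.999, -0.001, 0.001]
contact_force: [0.0, 0.0, 0.8]
gripper_width: 0.0852
gripper_force: 0.0
time_s: 17.1
ee_pos: [0.477, -0.3443, 0.0714]
ee_rot: [0.034, 0.999, -0.0, 0.001]
contact_force: [0.0, 1.1, 5.7]
gripper_width: 0.0446
gripper_force: 29.8
time_s: 17.6
ee_pos: [0.478, -0.3459, 0.2046]
ee_rot: [0.034, 0.999, -0.002, 0.003]
contact_force: [0.2, 0.1, -1.5]
gripper_width: 0.0443
gripper_force: 31.3
time_s: 18.98
ee_pos: [0.5102, 0.1011, 0.2001]
ee_rot: [0.035, 0.999, -0.0, -0.0]
contact_force: [1.0, -0.7, -0.4]
gripper_width: 0.0443
gripper_force: 31.2
(2630, array([484.9, 106. ]), array([173.5, 163.1]), 84.3, array([483.5, 108.5,  41.8])) [0.51028399 0.10129863 0.20013225]
((510.1465148925781, 102.80701446533203), (172.2576446533203, 112.17561340332031), 84.2688217163086)
```

```bash
python3 -m inch '0 0.15 -5 0 0 0;0 0.15 -9 0 0 0;0 0.15 -11.8 0 0 0;0 0.15 -12.5 0 0 0;0 0.15 -12.5 0 0 0;0 0.15 -12.5 0 0 0'; python3 -m inch '0 0 0 0 0 0;0 0 0 0 0 0;0 0 0 0 0 0;0 0 0 0 0 0;0 0 0 0 0 0' 8.5; python3 -m inch '0 0 5 0 0 0;0 0 11 0 0 0;0 0 13 0 0 0;0 0 13 0 0 0'
python3 - <<'E'
from fit import *
im,d,X=cloud('wrist');save('w5',im);print(rect(X,(.51,.103),.05,.09,.13),arm.sense()['ee_pos'])
E
```

```text
time_s: 19.77
ee_pos: [0.511, 0.104, 0.0763]
ee_rot: [0.034, 0.999, 0.0, 0.001]
contact_force: [0.2, 0.5, -0.9]
gripper_width: 0.0442
gripper_force: 31.0
time_s: 20.4
ee_pos: [0.5103, 0.1042, 0.0753]
ee_rot: [0.034, 0.999, 0.0, -0.0]
contact_force: [-0.3, 0.8, -0.4]
gripper_width: 0.085
gripper_force: 0.0
time_s: 20.9
ee_pos: [0.5112, 0.1045, 0.2069]
ee_rot: [0.034, 0.999, 0.001, 0.002]
contact_force: [-0.2, -0.5, -1.1]
gripper_width: 0.0849
gripper_force: 0.0
(2052, array([510.6, 104.6]), array([45. , 44.7]), 12.6, array([507.7, 104.3, 110.8])) [0.51028662 0.10432937 0.20534463]
```

View pics/w5.png

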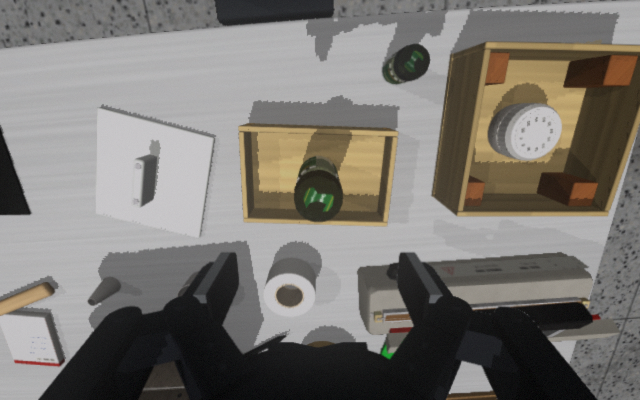

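The jar stands centred in the shallow box at (318,195). Next is the divider.

```bash
python3 -m inch '0 -6 0 0 0 0;0 -12 0 0 0 -8;-0.7 -18 0 0 0 -15.3;-0.7 -21 0 0 0 -15.3;-0.7 -21 0 0 0 -15.3;-0.7 -21 0 0 0 -15.3;-0.7 -21 0 0 0 -15.3' 5
python3 - <<'E'
from fit import *
im,d,X=cloud('wrist');s=arm.sense();print(rect(X,(.503,-.106),.05,.02,.05),rect(X,(.503,-.106),.105,.0035,.012),s['ee_pos'],s['ee_rot'])
E
```

```text
time_s: 21.82
ee_pos: [0.5032, -0.1043, 0.2046]
ee_rot: [0.166, 0.986, 0.0, -0.001]
contact_force: [0.3, -0.1, 0.3]
gripper_width: 0.0499
gripper_force: 0.0
(539, array([ 502.6, -106.9]), array([11.6, 59. ]), 71.1, array([ 499.9, -105.9,   35.7])) (11649, array([ 502.7, -106.5]), array([140.5, 138.6]), 71.3, array([ 496. , -104. ,    6.1])) [ 0.50329901 -0.10443858  0.20484083] [ 1.65736776e-01  9.86169943e-01  7.62986879e-05 -3.98647721e-04]
```

```bash
python3 -m inch '0 -0.2 -6 0 0 0;0 -0.2 -12 0 0 0;0 -0.2 -17 0 0 0;0 -0.2 -19.3 0 0 0;0 -0.2 -19.3 0 0 0;0 -0.2 -19.3 0 0 0'; python3 -m inch '0 0 0 0 0 0;0 0 0 0 0 0;0 0 0 0 0 0;0 0 0 0 0 0;0 0 0 0 0 0;0 0 0 0 0 0' 0.5 60; python3 -m inch '0 0 3 0 0 0;0 0 8 0 0 0;0 0 13 0 0 0;0 0 16 0 0 0;0 0 16 0 0 0'
```

```text
time_s: 22.62
ee_pos: [0.504, -0.1076, 0.0132]
ee_rot: [0.167, 0.986, 0.0, 0.001]
contact_force: [-0.1, 0.9, 0.4]
gripper_width: 0.0502
gripper_force: 0.0
time_s: 23.38
ee_pos: [0.5041, -0.1076, 0.0135]
ee_rot: [0.167, 0.986, 0.0, 0.001]
contact_force: [-0.7, 1.0, 6.8]
gripper_width: 0.0111
gripper_force: 59.5
time_s: 24.0
ee_pos: [0.5046, -0.1079, 0.1748]
ee_rot: [0.167, 0.986, 0.001, 0.003]
contact_force: [0.4, 0.2, -2.5]
gripper_width: 0.0106
gripper_force: 59.0
```

```bash
python3 -m inch '0 6 0 0 0 0;0 12 0 0 0 5;0 18 0 0 0 15.1;0 24 0 0 0 15.1;-1 30 0 0 0 15.1;-2 36 0 0 0 15.1;-2.7 41 0 0 0 15.1;-2.7 44.6 0 0 0 15.1;-2.7 44.6 0 0 0 15.1;-2.7 44.6 0 0 0 15.1;-2.7 44.6 0 0 0 15.1'
python3 - <<'E'
from fit import *
im,d,X=cloud('wrist');s=arm.sense();save('w6',im);print(s['ee_pos'],s['ee_rot'],s['gripper_width'],rect(X,(.476,.339),.1,.055,.08))
P=X.reshape(-1,3);m=(abs(P[:,0]-.476)<.1)&(abs(P[:,1]-.339)<.1)&(P[:,2]>.1)&(P[:,2]<.22)
print(np.histogram(P[m][:,2],12))
im,d,X=cloud('top');save('t6',im)
E
```

```text
time_s: 25.38
ee_pos: [0.4765, 0.3365, 0.1718]
ee_rot: [0.037, 0.999, -0.001, -0.0]
contact_force: [-0.1, 0.1, -1.3]
gripper_width: 0.0108
gripper_force: 59.0
[0.47661908 0.33670906 0.17207669] [ 3.68591652e-02  9.99320426e-01 -2.73338860e-04 -1.13891490e-04] 0.010703834594800907 (2849, array([401.5, 344.3]), array([167.8,  20.3]), 86.1, array([398. , 349.1,  71.1]))
(array([18123, 17864,    70,   150,   279,   341,  2096,   853,   359,
         543,   315,  1062]), array([0.15933777, 0.16439255, 0.16944732, 0.1745021 , 0.17955688,
       0.18461166, 0.18966644, 0.19472122, 0.199776  , 0.20483078,
       0.20988556, 0.21494034, 0.21999511]))
```

View pics/w6.png

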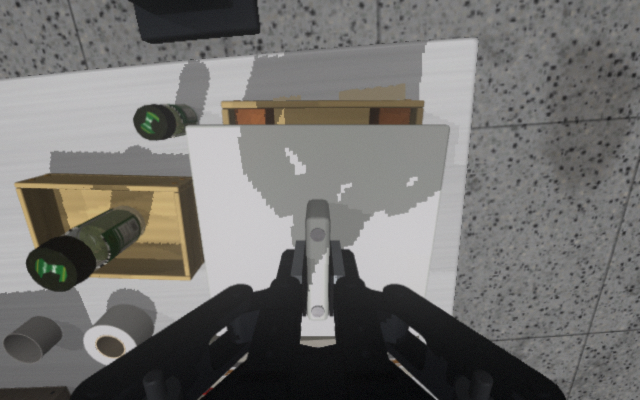

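```bash
python3 - <<'E'
from fit import *
im,d,X=cloud('wrist');s=arm.sense();print(s['ee_pos'])
P=X.reshape(-1,3);m=(abs(P[:,0]-.476)<.12)&(abs(P[:,1]-.339)<.12)&(P[:,2]>.15)&(P[:,2]<.172);Q=P[m]
c,_,_,_=np.linalg.lstsq(np.c_[Q[:,:2]-[.476,.339],np.ones(len(Q))],Q[:,2],rcond=None);print('slope',c)
r=cv2.minAreaRect((Q[:,:2]*1000).astype(np.float32));print(r,np.round(cv2.boxPoints(r),1).tolist())
m=(X[...,2]>.15)&(X[...,2]<.172);
for a in (.41,.42,.43,.45): 
    q=Q[abs(Q[:,0]-a)<.003];print(a,q[:,1].min(),q[:,1].max())
for b in (.29,.32,.34,.36,.39): 
    q=Q[abs(Q[:,1]-b)<.003];print(b,q[:,0].min(),q[:,0].max())
E
```

```text
[0.47658572 0.33725801 0.17236853]
slope [6.63859843e-04 1.60273971e-05 1.64812292e-01]
((474.5257873535156, 335.6268615722656), (139.66822814941406, 139.50926208496094), 85.83412170410156) [[399.8999938964844, 271.0], [539.0, 260.8999938964844], [549.2000122070312, 400.20001220703125], [410.0, 410.29998779296875]]
0.41 0.27109227633047656 0.4099743134724353
0.42 0.2699143518008718 0.4095018262928194
0.43 0.2689133063356314 0.4088410602734626
0.45 0.26795356838779616 0.40701484097317137
0.29 0.40114660443147054 0.5034036599367614
0.32 0.40339506463577673 0.5426274322269086
0.34 0.40488679756361373 0.5444163461799058
0.36 0.4063463548570716 0.500776535389684
0.39 0.4084729323990244 0.5437113201880995
```

```bash
python3 -m inch '0.1 0.35 -4 0 0 0.3;0.1 0.35 -7 0 0 0.3;0.1 0.35 -8.2 0 0 0.3;0.1 0.35 -8.2 0 0 0.3;0.1 0.35 -8.2 0 0 0.3;0.1 0.35 -8.2 0 0 0.3'
cat > pl.py <<'E'
from fit import *
im,d,X=cloud('wrist');s=arm.sense();print(s['ee_pos'])
z=s['ee_pos'][2]
P=X.reshape(-1,3);m=(abs(P[:,0]-.476)<.12)&(abs(P[:,1]-.339)<.12)&(P[:,2]>z-.018)&(P[:,2]<z+.002);Q=P[m]
print(np.median(Q[:,2]),cv2.minAreaRect((Q[:,:2]*1000).astype(np.float32)))
E
python3 pl.py
```

```text
time_s: 26.28
ee_pos: [0.4779, 0.3422, 0.0915]
ee_rot: [0.033, 0.999, 0.001, 0.001]
contact_force: [-0.3, 0.4, -1.4]
gripper_width: 0.011
gripper_force: 59.0
[0.47778349 0.34209873 0.09136074]
0.08404245364941425 ((469.1683349609375, 340.47125244140625), (164.32444763183594, 153.07095336914062), 86.3193588256836)
```

```bash
python3 -m inch '0 -0.05 -1 0 0 0;0 -0.05 -1.8 0 0 0;0 -0.05 -2.1 0 0 0;0 -0.05 -2.1 0 0 0;0 -0.05 -2.1 0 0 0'; python3 pl.py
```

```text
time_s: 26.95
ee_pos: [0.4767, 0.3408, 0.0695]
ee_rot: [0.033, 0.999, -0.0, -0.001]
contact_force: [-4.5, -2.2, 7.4]
gripper_width: 0.0109
gripper_force: 60.2
[0.47671701 0.34085909 0.06950548]
0.06205569496114597 ((475.3876953125, 339.5262451171875), (168.71022033691406, 167.91624450683594), 86.03515625)
```

```bash
python3 -m inch '0 0 0.1 0 0 0;0 0 0.1 0 0 0;0 0 0.1 0 0 0;0 0 0.1 0 0 0' 4 30; python3 -m inch '0 0 4 0 0 0;0 0 10 0 0 0;0 0 14 0 0 0;0 0 14 0 0 0;0 0 14 0 0 0'
python3 - <<'E'
from fit import *
im,d,X=cloud('wrist');save('w7',im);s=arm.sense();print(s['ee_pos'],rect(X,(.476,.34),.05,.08,.105),rect(X,(.476,.34),.1,.066,.078))
P=X.reshape(-1,3);m=(abs(P[:,0]-.476)<.076)&(abs(P[:,1]-.34)<.076)&(P[:,2]>.0595)&(P[:,2]<.066);Q=P[m]
print(cv2.minAreaRect((Q[:,:2]*1000).astype(np.float32)),np.linalg.lstsq(np.c_[Q[:,:2]-[.476,.339],np.ones(len(Q))],Q[:,2],rcond=None)[0])
E
```

```text
time_s: 27.5
ee_pos: [0.4773, 0.3412, 0.0702]
ee_rot: [0.033, 0.999, -0.0, -0.0]
contact_force: [-0.3, 0.5, 0.4]
gripper_width: 0.0403
gripper_force: 0.0
time_s: 28.12
ee_pos: [0.4769, 0.341, 0.2097]
ee_rot: [0.033, 0.999, -0.0, -0.0]
contact_force: [-0.4, 0.6, -0.6]
gripper_width: 0.0402
gripper_force: 0.0
[0.47659164 0.34083475 0.20906878] (714, array([474.5, 340.2]), array([11.1, 58.8]), 86.0, array([472.7, 340.2,  91.9])) (3866, array([476.3, 339.7]), array([169.3, 168.3]), 86.3, array([446.2, 341.8,  71.7]))
((476.04571533203125, 340.0924377441406), (151.78720092773438, 151.75384521484375), 0.05748216435313225) [0.00151887 0.00021538 0.06209265]
```

View pics/w7.png

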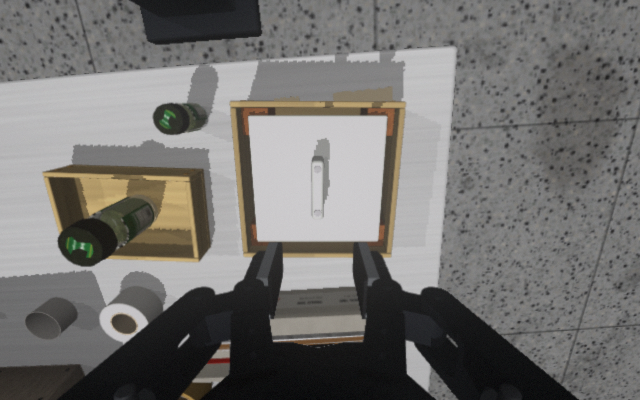

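The divider lies flat and square, with its bar at (474.5,340.2). Next is the cutter.

```bash
python3 -c "
from workcell import arm;print(arm.sense()['qpos'])"; python3 -m inch '0 -6 0 0 0 0;0 -12 0 0 0 0;0 -18 0 0 0 0;2 -23 0 0 0 0;6 -28 0 0 0 0;9 -33 0 0 0 0;13 -37 0 0 0 0;16.5 -41.4 0 0 0 0;16.5 -41.4 0 0 0 0;16.5 -41.4 0 0 0 0;16.5 -41.4 0 0 0 0' 8.5 25
python3 - <<'E'
from fit import *
im,d,X=cloud('wrist');save('w8',im);s=arm.sense();print(s['ee_pos'],s['qpos'],rect(X,(.67,-.073),.045,.02,.05))
E
```

```text
[-0.89986426  0.36836265  0.25779432  1.73387636 -0.10574982  1.05489456
  0.89831091]
time_s: 29.55
ee_pos: [0.6416, -0.0711, 0.2096]
ee_rot: [0.032, 0.999, 0.0, -0.001]
contact_force: [0.4, 0.2, 0.1]
gripper_width: 0.0849
gripper_force: 0.0
[ 0.64174777 -0.0710687   0.2100248 ] [-0.25987168  0.48468457  0.42687664  1.58928504 -0.21734495  1.11565427
  1.72613364] (410, array([670.6, -73.8]), array([51.8, 51.4]), 87.5, array([682.8, -74.4,  31.5]))
```

View pics/w8.png

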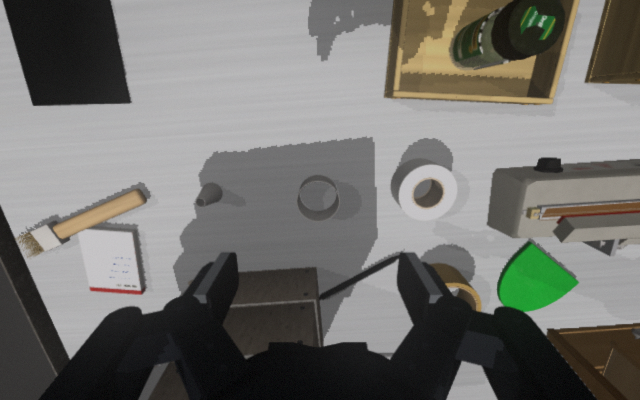

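```bash
python3 - <<'E'
from fit import *
for n in('top','scene'):
    P=np.load(n+'0.npy').reshape(-1,3)
    for z0,z1 in((.06,.12),(.12,.2),(.2,.4)):
        m=(P[:,0]>.62)&(P[:,0]<1)&(abs(P[:,1]+.07)<.1)&(P[:,2]>z0)&(P[:,2]<z1)
        if m.sum()>3: print(n,z0,m.sum(),np.percentile(P[m],[1,5,50],axis=0)[:,0],P[m][:,1].min(),P[m][:,1].max())
E
```

```text
top 0.06 192 [0.77931689 0.77976541 0.78162957] -0.16988144026897709 -0.08358497881633783
top 0.12 412 [0.77916134 0.78029901 0.78527211] -0.16991359722597793 -0.07449331169801417
top 0.2 2503 [0.77772836 0.7787928  0.83431113] -0.16978334555513644 -0.07437043879049221
scene 0.06 448 [0.77720682 0.77917313 0.78306487] -0.16994335121536003 -0.08229056101153698
scene 0.12 719 [0.77916313 0.78131604 0.7872251 ] -0.16978744903085205 -0.07354679219772113
scene 0.2 1920 [0.77709146 0.77878831 0.79182016] -0.16995761511377333 -0.07363876630752604
```

```bash
python3 -m inch '2.9 -0.3 -4 0 0 0;2.9 -0.3 -10 0 0 0;2.9 -0.3 -15 0 0 0;2.9 -0.3 -18 0 0 0;2.9 -0.3 -20.1 0 0 0;2.9 -0.3 -20.1 0 0 0;2.9 -0.3 -20.1 0 0 0'; python3 -m inch '0 0 0 0 0 0;0 0 0 0 0 0;0 0 0 0 0 0;0 0 0 0 0 0;0 0 0 0 0 0' 4.5 25; python3 -m inch '0 0 4 0 0 0;0 0 10 0 0 0;0 0 15 0 0 0;0 0 17 0 0 0;0 0 17 0 0 0'
```

```text
time_s: 30.48
ee_pos: [0.6723, -0.0757, 0.0108]
ee_rot: [0.033, 0.999, 0.0, 0.001]
contact_force: [-0.1, -0.0, -0.2]
gripper_width: 0.0849
gripper_force: 0.0
time_s: 31.1
ee_pos: [0.672, -0.0758, 0.0107]
ee_rot: [0.033, 0.999, 0.0, 0.001]
contact_force: [-2.2, 0.1, 6.1]
gripper_width: 0.0508
gripper_force: 25.4
time_s: 31.72
ee_pos: [0.6719, -0.0758, 0.1807]
ee_rot: [0.033, 0.999, 0.0, 0.001]
contact_force: [0.1, -0.2, -1.2]
gripper_width: 0.0509
gripper_force: 26.4
```

```bash
python3 -m inch '-5 2 0 0 0 -8;-10 4 0 0 0 -16;-15 6 0 0 0 -24;-20 8 0 0 0 -33;-20 13 0 0 0 -42;-20 18 0 0 0 -51;-20 23 0 0 0 -60;-20 28 0 0 0 -70;-20 33 0 0 0 -80;-20 37.7 0 0 0 -90;-20 37.7 0 0 0 -90;-20 37.7 0 0 0 -90'; python3 -m inch '0 0 0 0 0 0;0 0 0 0 0 0'
python3 - <<'E'
from fit import *
im,d,X=cloud('wrist');save('w9',im);s=arm.sense();print(s['ee_pos'],s['ee_rot'],s['gripper_width'],rect(X,(.474,.34),.05,.08,.105),rect(X,(.472,.302),.04,.17,.215))
E
```

```text
time_s: 33.22
ee_pos: [0.4705, 0.3, 0.1775]
ee_rot: [0.73, 0.684, -0.002, 0.0]
contact_force: [0.5, 0.1, -1.1]
gripper_width: 0.0513
gripper_force: 26.4
time_s: 33.48
ee_pos: [0.4715, 0.3, 0.1793]
ee_rot: [0.731, 0.683, -0.0, -0.0]
contact_force: [-0.3, -0.1, -1.2]
gripper_width: 0.0508
gripper_force: 26.4
[0.47155851 0.30025354 0.17941402] [ 7.30622836e-01  6.82781263e-01  1.05931483e-04 -9.23212143e-05] 0.051222372902366545 (1093, array([475.2, 340.1]), array([11.3, 60. ]), 86.1, array([475.4, 340.9,  91.6])) (7986, array([470.3, 302.8]), array([53.9, 63.3]), 49.2, array([471.6, 296.6, 193.7]))
```

View pics/w9.png

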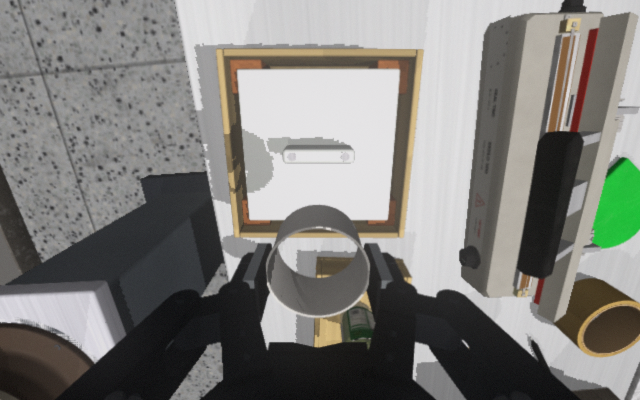

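```bash
python3 -m inch '0 0 -4 0 0 0;0 0 -8 0 0 0;0 0 -10 0 0 0;0 0 -10.6 0 0 0;0 0 -10.6 0 0 0;0 0 -10.6 0 0 0'; python3 - <<'E'
from fit import *
im,d,X=cloud('wrist');save('w10',im);s=arm.sense();print(s['ee_pos'],s['contact_force'],rect(X,(.474,.34),.05,.08,.105))
P=X.reshape(-1,3)
E
```

```text
time_s: 34.28
ee_pos: [0.4719, 0.3014, 0.0742]
ee_rot: [0.73, 0.683, 0.001, 0.0]
contact_force: [-0.3, -0.2, -0.2]
gripper_width: 0.0511
gripper_force: 26.5
[0.47178772 0.30144279 0.07407655] [-0.55606771 -0.15157086 -0.37886499] (6798, array([472.6, 318.8]), array([78.6, 57.5]), 0.0, array([474.1, 334.2,  91.7]))
```

View pics/w10.png

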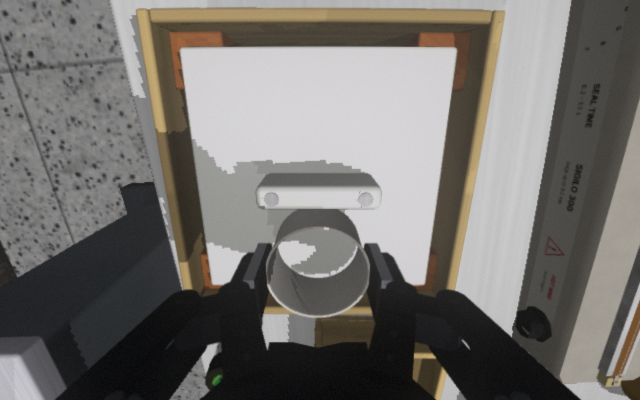

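The ring at (318,265) is clear of the bar at (318,195) and about 1–1.5 mm above the plate. I'll lower it 1 mm and release.

```bash
python3 -m inch '0 0 -0.1 0 0 0;0 0 -0.1 0 0 0;0 0 -0.1 0 0 0'; python3 -m inch '0 0 0 0 0 0;0 0 0 0 0 0;0 0 0 0 0 0;0 0 0 0 0 0' 7.5; python3 -m inch '0 0 4 0 0 0;0 0 10 0 0 0;0 0 15 0 0 0;0 0 16 0 0 0;0 0 16 0 0 0'
python3 - <<'E'
from fit import *
im,d,X=cloud('wrist');save('w11',im);s=arm.sense();print(s['ee_pos'])
P=X.reshape(-1,3)
for l,y0,y1,z0,z1 in(('bar',.33,.37,.08,.105),('ring',.26,.329,.088,.105),('ringtop',.26,.329,.094,.105)):
    m=(abs(P[:,0]-.474)<.05)&(P[:,1]>y0)&(P[:,1]<y1)&(P[:,2]>z0)&(P[:,2]<z1);Q=P[m];print(l,cv2.minAreaRect((Q[:,:2]*1000).astype(np.float32)),np.median(Q[:,2]),Q[:,2].max())
E
```

```text
time_s: 34.7
ee_pos: [0.4716, 0.3015, 0.0727]
ee_rot: [0.73, 0.683, 0.0, -0.0]
contact_force: [0.1, 0.8, 3.4]
gripper_width: 0.0513
gripper_force: 26.7
time_s: 35.2
ee_pos: [0.4712, 0.3011, 0.0722]
ee_rot: [0.73, 0.683, -0.0, 0.0]
contact_force: [0.3, -0.8, -0.2]
gripper_width: 0.0751
gripper_force: 0.0
time_s: 35.83
ee_pos: [0.4712, 0.3014, 0.2324]
ee_rot: [0.73, 0.683, 0.0, -0.0]
contact_force: [-0.5, 0.2, -1.4]
gripper_width: 0.0751
gripper_force: 0.0
[0.47067055 0.301141   0.23137971]
bar ((475.2366943359375, 339.58392333984375), (12.239995956420898, 59.98468780517578), 86.216796875) 0.0916368156861461 0.09465016891815703
ring ((472.0265808105469, 301.9386901855469), (52.0217399597168, 51.897823333740234), 78.23126220703125) 0.0948352656294148 0.0974475890030213
ringtop ((472.0265808105469, 301.9386901855469), (52.0217399597168, 51.897823333740234), 78.23126220703125) 0.09531048381750848 0.0974475890030213
```

View pics/w11.png

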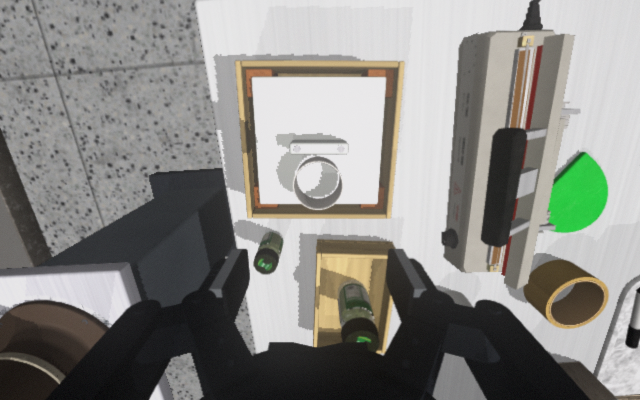

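The ring at (318,182) stands 37.7 mm beside the bar, level and released. The divider is flat and the jar is upright.

```bash
python3 -c "
from workcell import arm;print(arm.finish_job())"
```

```text
the job is handed in; nothing more can be done
None
```

The job is handed in, verdict not shown: by my camera measurements, timer (deep box) and jar (shallow box) stand within about 2 mm of centre, the divider lies flat on the ledges, the cutter stands about 38 mm beside its bar, and I left the roll and nozzle alone.

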